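# Turn the tape rack and hang up the blue roll

## Task

Turn the revolving tape rack until its one empty arm points squarely to the front of the bench, the side where the robot stands. Then take the blue roll of tape out of the caddy, hang it on that arm and let go, with the arm left pointing to the front. The other rolls must stay on their arms, and the jar, brush pot and scraper are to be left where they are.

Things in the scene. Friction and masses are not known exactly. Their poses are not given: they have to be found in the camera images.
- rack: Turning part of the tape rack: sleeve (30 mm) with black hub (44 mm across, its top 8 mm above the arms' centre lines) and four level arms of 10 mm steel rod, 90 degrees apart. Origin on the upright turning axis at the arms' centre lines, 150 mm above the bench; x axis along the empty arm, z up. Turns both ways without stops against light friction (1 N at an arm's end) and stays where left.
- free_tip (a point): Upturned tip of the empty arm: centre of its red ball, 123 mm from the turning axis and 12 mm above the arm's centre line; axes as rack. Every arm is straight to 111 mm from the axis, then bends up at 45 degrees to a red ball (15 mm), whose top is 20 mm above the arm's centre line.
- rack_base: Fixed foot of the rack: dark steel disc, 180 mm across, 8 mm thick, bolted to the bench. Origin on the bench at the turning axis. It is never turned: its -x axis points to the front of the bench (the robot's side), z up.
- roll_blue: Blue roll of tape to hang up: rigid, loose, 110 mm outside, 76 mm bore (wall 17 mm), 24 mm wide, 0.15 kg. Origin at its centre, x axis along its level axle line. At the start it stands on edge in the caddy's middle compartment, centre 59 mm and top 114 mm above the bench, flat faces bare above the 45 mm caddy walls. Hung up, its centre is 33 mm below the arm's centre line.
- caddy: White plastic caddy, 200 x 120 x 45 mm, open on top, fixed to the bench. Origin at the centre of its underside, x axis along its length. Two cross walls make three compartments; the middle one (32 mm along x, 112 mm along y, floor 4 mm thick) holds the blue roll, the ends hold markers and two small ink pots, 52 mm high at most, fixed in it.
- roll_cream: Cream roll of tape hanging on the rack's arm along the rack's +y axis: 100 mm outside diameter, 36 mm wide. Bore 76 mm. Origin at its centre; x axis along its level axle line. Loose, hangs by its bore, centre about 75 mm from the turning axis.
- roll_green: Green roll of tape hanging on the arm opposite the empty one: 104 mm outside diameter, 24 mm wide. Bore 76 mm. Origin at its centre; x axis along its level axle line. Loose, hangs by its bore, centre about 75 mm from the turning axis.
- roll_black: Black roll of tape hanging on the arm along the rack's -y axis: 94 mm outside diameter, 30 mm wide. Bore 76 mm. Origin at its centre; x axis along its level axle line. Loose, hangs by its bore, centre about 75 mm from the turning axis.
- paint_pot: Red paint jar with white cap, 68 mm diameter, 75 mm high; origin under its centre. Bystander.
- brush_pot: Steel pot full of paint brushes, 76 mm diameter, 110 mm high (250 mm with the brushes); origin under its centre. Bystander.
- scraper: Broad scraper with wooden handle lying flat, about 200 mm long and 58 mm wide, 16 mm thick; origin where handle and blade meet, x axis towards the blade. Bystander.
Mind the look-alikes: they are no part of the job. Leave any orange or turquoise look-alike of the rack_base alone.

How it is judged:
By the outcome, as a careful person would: the job done as asked, in the order asked, and still so for the second after the job is handed in, with the robot touching nothing.
It also fails if it takes over 69 s, if anything falls off the work surface, if the arm or the gripper's body presses on something with over 40 N, if the wrist force passes 120 N, or if a joint passes its speed limit or range.

## Robot

A 6-joint arm with a two-finger parallel gripper is mounted at the origin on the work surface. World frame = base frame: x ahead of the robot, y to its left, z up, the work surface at z = 0. Lengths are in m, angles in rad, forces in N, time in s.
With the tool pointing down it reaches from about 0.3 to 0.875 m from the base axis. Payload 6.4 kg.
Tool frame: the origin (TCP) lies midway between the tips of the shut fingers; the grasp point (between the pads) lies 19 mm behind it; z points along the fingers, y is the direction in which the jaws open and shut (so a half turn about z gives the same grasp; the last joint's range is limited). The gripper opens to 85 mm and grips with 20 to 120 N. Pads are 22 mm wide; open, the fingers measure 114 mm over their backs; the gripper's body (76 mm by 85 mm) begins 54 mm behind the grasp point. The pads swing forward as they close: fully open they stand 13 mm farther back than shut.
Start: joints at [-1.411, 0.181, 1.607, -0, 1.354, -0.206], TCP at [0.206, -0.537, 0.231] pointing down, gripper open.
Joint ranges: [-2.99, 2.99], [-0.89, 2.07], [0.3, 2.58], [-1.14, 4.28], [0, 2.63], [-3.12, 3.12]. Speed limits (rad/s): [2.57, 2.57, 3.01, 3.14, 3.14, 3.14].

## Interface

Orientations are given as a unit quaternion [w, x, y, z].
In Python, from bench import get_obs, camera, hand_in gives the robot as it stands.
- The arm moves only by the tool drive_tool, never from a script. Its argument "deltas" is a list of rows, each a list of 2 entries, a list of its own where there are three numbers: the shift along the world's x, y, z in m, then the turn about the world's z in rad. A call has 1 to 10 rows; each row shifts and turns the pose as measured when the row begins; what a row does not reach is not made up. A row lasts 1/10 s, in which the tool goes at most 50 mm and 8.59 degrees, less where a joint would pass 70% of its speed; a pose out of reach is approached as far as the arm can. A call is refused whole if a number of a shift passes 0.05 or a number of a turn 0.15, either way. A call with a gripper value outside its range is refused whole. "gripper" is the opening, from 0 (shut) to 1 (fully open), set as the call begins (left out, the last holds). The fingers move at their own pace and stop on an object; the grip force is fixed at half the most. Time passes only in rows, so rows that do not move let the fingers close. It gives the time, the measured TCP pose, the force and the opening at its end, in the units of the state.
- get_obs(): the state, without advancing time (a new reading comes with each control period).
- camera(name): name is "scene" or "side" or "wrist"; returns a dict with "frame" (480x640x3 uint8, red, green, blue), "fx", "fy", "cx", "cy" (pixels), "eye" and "attitude" of the camera in the world. Camera axes: x right, y down, z forward; pixel columns grow to the right and rows downward; lengths in m; the calibration is good to about 2 mm. A picture is of the moment at which its call begins. There is no depth.
- hand_in(): hands the job in, once; it reports no verdict.
The state is a dict: "time_s": time; "q": joint angles; "dq": joint speeds; "joint_efforts": joint torques, N m; "eef_pos": TCP position; "eef_rot": TCP orientation; "wrist_force": force on the tool from outside, world axes, zero at the start; "torque": the same for the moment, N m; "opening": opening from 0.0 (shut) to 1.0 (fully open).
Only numpy, scipy, OpenCV 4.12 (cv2) and the standard library are available. Lean on these libraries where they do the work, as an engineer would, in place of code of your own. Each camera call takes 0.05 s, during which the arm holds its last target.

## Working session

There is one attempt and no reset: what is moved stays moved. The work goes in short steps, Python scripts to look and compute and a tool call to move; the robot and the scene stay as the last step left them, time stands still between calls to the robot, and variables do not carry over. Pictures are saved under pics/ and viewed, and the job is handed in when it is done.

Besides the shell and the picture viewer there is one more tool, called after "Request:" as a command line: name --argument value ..., lists and objects as JSON in quotes. drive_tool: Moves the arm, as the interface text tells. Its arguments: {"type":"object","properties":{"deltas":{"type":"array","items":{"type":"array"}},"gripper":{"type":"number"}},"required":["deltas"]}

```bash
mkdir -p pics; ls
python3 - <<'E'
from bench import get_obs,camera
import cv2,json
for n in ["scene","side","wrist"]:
    c=camera(n); cv2.imwrite(f"pics/{n}0.png",c["frame"][:,:,::-1])
    print(n,{k:v for k,v in c.items() if k!="frame"})
print(get_obs())
E
```

```text
pics
scene {'fx': 562.8919088420669, 'fy': 562.8919088420669, 'cx': 318.75464028726077, 'cy': 232.7457341540876, 'eye': array([1.53910604, 0.82368538, 0.93083087]), 'attitude': array([-0.20767971,  0.35907444,  0.80033005, -0.43290471])}
side {'fx': 503.71023728546265, 'fy': 503.71023728546265, 'cx': 330.1578669757629, 'cy': 238.4121741099523, 'eye': array([ 0.16457933, -0.59116656,  0.99742748]), 'attitude': array([-0.32545955,  0.89676041, -0.28470728,  0.09401387])}
wrist {'fx': 361.90101583875645, 'fy': 361.90101583875645, 'cx': 324.9657131655911, 'cy': 231.4395803082532, 'eye': array([ 0.28462863, -0.50712744,  0.37216461]), 'attitude': array([ 0.13498332,  0.81277288, -0.55891241, -0.09379055])}
{'time_s': 0.15, 'q': array([-1.41129445e+00,  1.81370884e-01,  1.60775788e+00,  3.05354008e-05,
        1.35379887e+00, -2.06306594e-01]), 'dq': array([ 4.12152247e-04, -3.99504280e-03, -2.37885880e-03,  3.53545755e-04,
        2.07380340e-06,  6.42216170e-04]), 'joint_efforts': array([ 5.78976087e-04, -4.45262897e+01, -3.51689959e+01, -1.71681759e-04,
        5.93207413e-03, -4.46511649e-05]), 'eef_pos': array([ 0.20563527, -0.53653243,  0.23060071]), 'eef_rot': array([-6.66955979e-04,  9.83319981e-01,  1.81882846e-01,  3.05227249e-05]), 'wrist_force': array([-0.4476806 ,  0.64837406, -0.40872041]), 'torque': array([-0.00593635, -0.05670049, -0.01292181]), 'opening': 1.0013704285901113}
```

View pics/scene0.png

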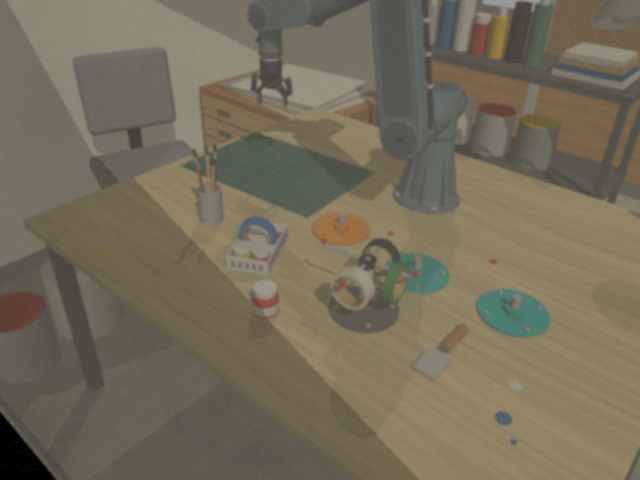

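View pics/side0.png

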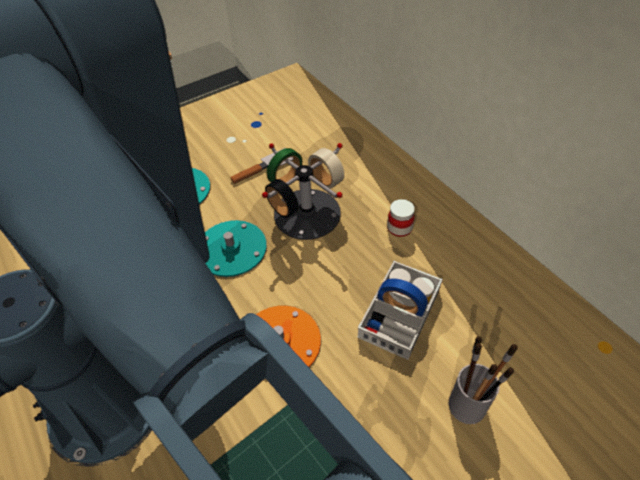

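View pics/wrist0.png

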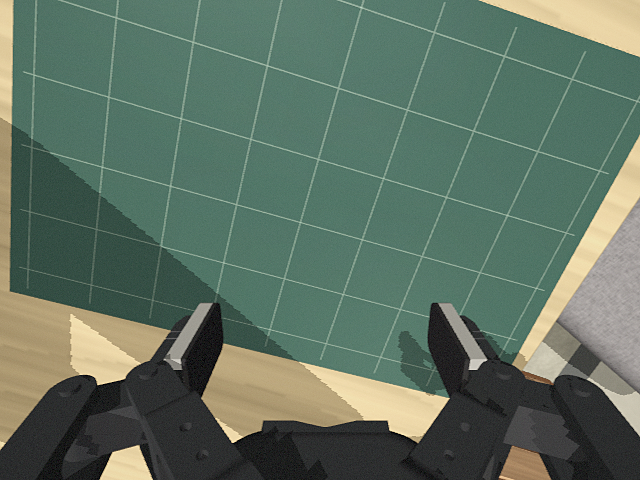

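```bash
cat > h.py <<'E'
import numpy as np,cv2
from scipy.spatial.transform import Rotation as R
from bench import camera,get_obs,hand_in
def rot(c): return R.from_quat(np.asarray(c["attitude"])[[1,2,3,0]]).as_matrix()
def proj(c,p):
    q=(np.atleast_2d(p)-c["eye"])@rot(c)
    return np.c_[c["fx"]*q[:,0]/q[:,2]+c["cx"],c["fy"]*q[:,1]/q[:,2]+c["cy"]]
def onz(c,u,v,z):
    d=rot(c)@np.array([(u-c["cx"])/c["fx"],(v-c["cy"])/c["fy"],1]); return c["eye"]+d*(z-c["eye"][2])/d[2]
def ray(c,u,v):
    d=rot(c)@np.array([(u-c["cx"])/c["fx"],(v-c["cy"])/c["fy"],1]); return c["eye"],d/np.linalg.norm(d)
def tri(obs):
    A=np.zeros((3,3));b=np.zeros(3)
    for c,u,v in obs:
        e,d=ray(c,u,v);P=np.eye(3)-np.outer(d,d);A+=P;b+=P@e
    return np.linalg.solve(A,b)
def crop(c,x0,y0,x1,y1,s,f):
    im=np.ascontiguousarray(c["frame"][y0:y1,x0:x1,::-1]); cv2.imwrite(f,cv2.resize(im,None,fx=s,fy=s,interpolation=cv2.INTER_CUBIC))
E
python3 - <<'E'
from h import *
s=camera("scene");d=camera("side")
np.save("s0.npy",s,allow_pickle=True);np.save("d0.npy",d,allow_pickle=True)
crop(s,220,200,460,380,3.3,"pics/s1.png");crop(d,220,120,460,300,3.3,"pics/d1.png");crop(d,340,200,460,360,3.7,"pics/d2.png")
crop(s,215,205,305,285,6,"pics/s2.png")
print(get_obs()["time_s"])
E
```

```text
0.25
```

View pics/s1.png

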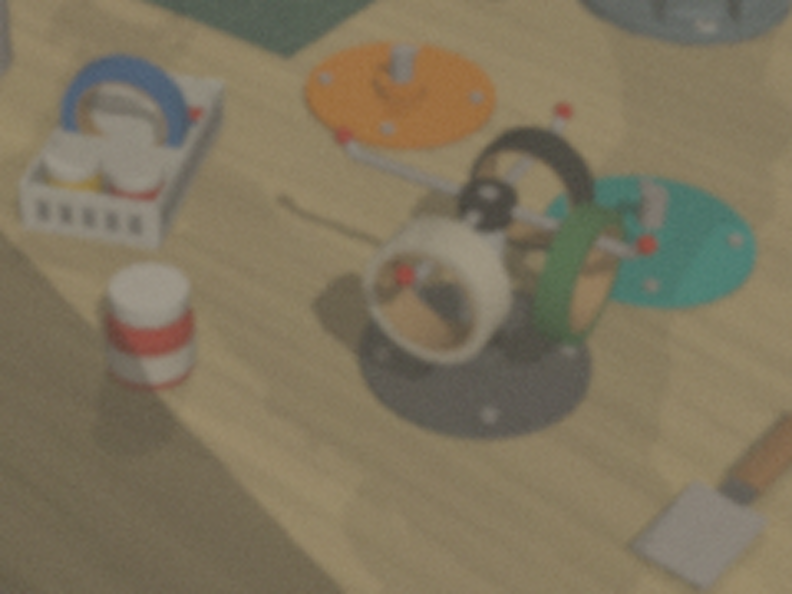

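View pics/d1.png

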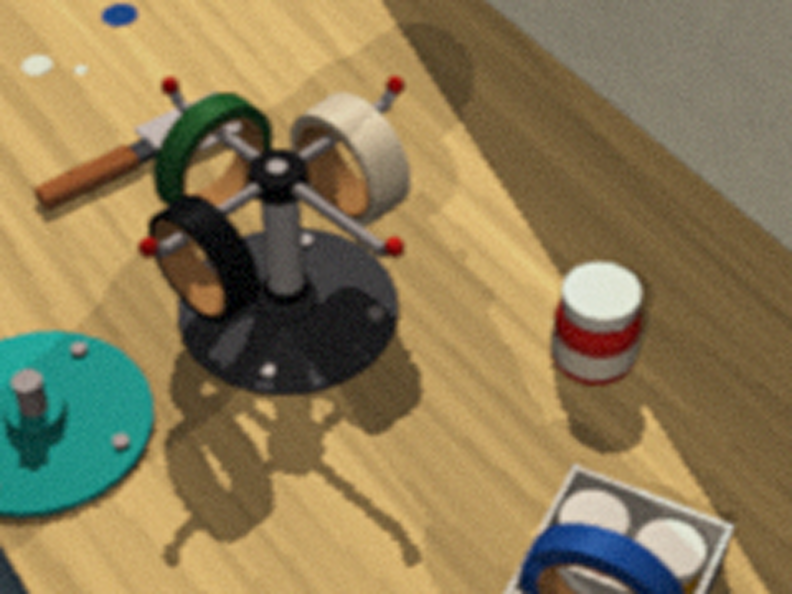

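View pics/d2.png

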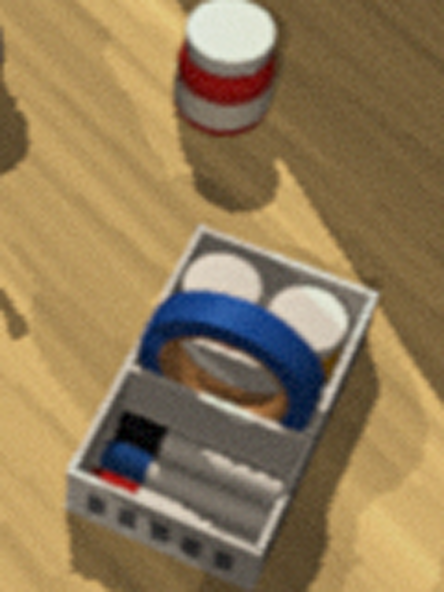

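View pics/s2.png

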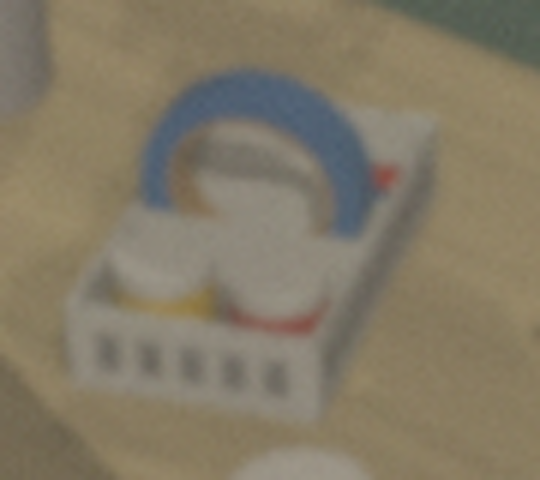

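Run:
```python
from h import *
np.set_printoptions(precision=4,suppress=True)
s=np.load("s0.npy",allow_pickle=True).item();d=np.load("d0.npy",allow_pickle=True).item()
S={"free":(345,136),"green":(648,245),"cream":(404,275),"black":(563,111)}
D={"free":(394,246),"black":(149,246),"green":(170,86),"cream":(396,86)}
P={}
for k in S:
    a=(S[k][0]/3.3+220,S[k][1]/3.3+200);b=(D[k][0]/3.3+220,D[k][1]/3.3+120)
    P[k]=tri([(s,*a),(d,*b)]);print(k,P[k],onz(s,*a,.162),onz(d,*b,.162))
c=np.mean(list(P.values()),0);print("centre",c)
for k in P:print(k,np.hypot(*(P[k]-c)[:2]),np.degrees(np.arctan2(*(P[k]-c)[1::-1])))
for n,(u,v) in {"far":(203,228),"right":(377,294),"near":(265,555),"left":(70,468)}.items(): print(n,onz(d,u/3.7+340,v/3.7+200,.045))
for n,(u,v) in {"l":(75,308),"fr":(325,355),"rb":(437,118)}.items(): print(n,onz(s,u/6+215,v/6+205,.045))
# base disc centre in side: ellipse left/right extremes
for (u,v) in [(180,311),(398,311),(290,230),(288,393)]: print(onz(d,u/3.3+220,v/3.3+120,.008))
for (u,v) in [(360,350),(590,370)]: print(onz(s,u/3.3+220,v/3.3+200,.008))
for n,q in dict(jar=(600,290)).items(): print(n,onz(d,q[0]/3.3+220,q[1]/3.3+120,.075))
```

```text
free [0.6409 0.0819 0.1608] [0.6409 0.084  0.162 ] [0.6412 0.0795 0.162 ]
green [0.6017 0.325  0.1601] [0.6021 0.327  0.162 ] [0.6015 0.321  0.162 ]
cream [0.7427 0.2214 0.1603] [0.7431 0.2235 0.162 ] [0.7425 0.2185 0.162 ]
black [0.5007 0.1831 0.1611] [0.5001 0.1845 0.162 ] [0.5012 0.1806 0.162 ]
centre [0.6215 0.2028 0.1606]
free 0.1225310820909065 -80.88189937805089
green 0.12375303289876292 99.21242545680172
cream 0.1226271757160429 8.715610624792253
black 0.122420948525512 -170.71324164450797
far [ 0.6854 -0.083   0.045 ]
right [ 0.7402 -0.185   0.045 ]
near [ 0.5677 -0.2797  0.045 ]
left [ 0.5122 -0.1725  0.045 ]
l [ 0.7411 -0.1741  0.045 ]
fr [ 0.69   -0.0651  0.045 ]
rb [ 0.5108 -0.167   0.045 ]
[0.5466 0.2445 0.008 ]
[0.6892 0.1418 0.008 ]
[0.6692 0.2696 0.008 ]
[0.5704 0.1219 0.008 ]
[0.6793 0.1374 0.008 ]
[0.5792 0.2813 0.008 ]
jar [0.7901 0.0204 0.075 ]
```

Request:
drive_tool --deltas '[[[0.02,0.03,0.03],0.09],[[0.025,0.035,0.02],0.09],[[0.027,0.04,0.01],0.09],[[0.027,0.04,0.01],0.09],[[0.027,0.04,0],0.09],[[0.027,0.04,0],0.09],[[0.027,0.04,0],0.09],[[0.027,0.04,0],0.09],[[0.027,0.04,0],0.09],[[0.027,0.04,0],0.09]]' --gripper 0.7

```text
time_s: 1.25
eef_pos: [0.4694, -0.1407, 0.3025]
eef_rot: [0.001, 0.799, 0.601, -0.0]
wrist_force: [0.6, -1.1, -0.6]
opening: 0.699
```

Request:
drive_tool --deltas '[[[0.027,0.04,0],0.08],[[0.027,0.04,0],0.08],[[0.027,0.04,0],0.08],[[0.027,0.04,0],0.08],[[0.027,0.04,0],0.08],[[0.022,0.035,-0.01],0.04],[[0.01,0.017,-0.02],0],[[0,0,0],0]]'

```text
time_s: 2.05
eef_pos: [0.642, 0.1285, 0.2712]
eef_rot: [0.002, 0.638, 0.77, 0.001]
wrist_force: [0.2, -1.2, -0.5]
opening: 0.705
```

```bash
cat > look.py <<'E'
from h import *
import sys
np.set_printoptions(precision=4,suppress=True)
def yaw():
    o=get_obs();q=o["eef_rot"];m=R.from_quat(q[[1,2,3,0]]).as_matrix()
    print("t",round(o["time_s"],2),"pos",o["eef_pos"],"jaw",np.degrees(np.arctan2(m[1,1],m[0,1])),"z",m[:,2],"q6",o["q"][5],"F",o["wrist_force"],"op",round(o["opening"],3))
yaw()
for n in sys.argv[2:]:
    c=camera(n);np.save(n+sys.argv[1]+".npy",c,allow_pickle=True);cv2.imwrite(f"pics/{n}_{sys.argv[1]}.png",c["frame"][:,:,::-1])
E
python3 look.py a wrist scene
```

```text
t 2.05 pos [0.642  0.1285 0.2712] jaw 10.755436319507435 z [ 0.0046 -0.0004 -1.    ] q6 -0.17076560507416286 F [ 0.2018 -1.1514 -0.5273] op 0.705
```

View pics/wrist_a.png

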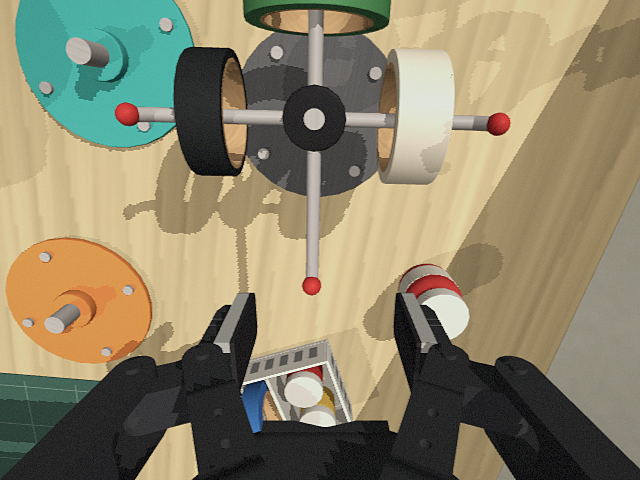

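```bash
cat > m.py <<'E'
from h import *
E
python3 - <<'E'
from h import *
np.set_printoptions(precision=4,suppress=True)
c=np.load("wrista.npy",allow_pickle=True).item()
P={k:onz(c,*p,.162) for k,p in dict(free=(311.5,286),black=(127,114),cream=(498,124)).items()}
print(P, onz(c,314,118,.16)); m=(P["black"]+P["cream"])/2; print(m)
f=P["free"]-m; print(np.degrees(np.arctan2(f[1],f[0])),np.hypot(*f[:2]))
f=P["cream"]-P["black"]; print(np.degrees(np.arctan2(f[1],f[0])),np.hypot(*f[:2]))
for p in [(241,383),(326,341),(355,421)]: print(onz(c,*p,.045))
s=np.load("scenea.npy",allow_pickle=True).item()
e=[onz(s,*p,0)[:2] for p in [(27,223),(200,340)]]; print(e,np.degrees(np.arctan2(*(e[1]-e[0])[::-1])))
E
```

```text
{'free': array([0.6419, 0.08  , 0.162 ]), 'black': array([0.5006, 0.1819, 0.162 ]), 'cream': array([0.7428, 0.2214, 0.162 ])} [0.6218 0.2023 0.16  ]
[0.6217 0.2016 0.162 ]
-80.59219653871129 0.12326327896168525
9.273981651302517 0.24549596702503093
[ 0.5857 -0.1306  0.045 ]
[ 0.6788 -0.05    0.045 ]
[ 0.7394 -0.1646  0.045 ]
[array([ 0.9999, -0.8124]), array([ 0.9709, -0.0134])] 92.07820854356058
```

Request:
drive_tool --deltas '[[[-0.0054,-0.0173,0],-0.026],[[0,0,-0.02],0],[[0,0,-0.04],0],[[0,0,-0.04],0],[[0,0,-0.03],0],[[0,0,-0.01],0],[[0,0,0],0]]'

```text
time_s: 2.85
eef_pos: [0.638, 0.0927, 0.1429]
eef_rot: [0.012, 0.656, 0.755, 0.006]
wrist_force: [-0.1, 0.3, 0.8]
opening: 0.703
```

```bash
python3 look.py b wrist
```

```text
t 2.85 pos [0.638  0.0927 0.1429] jaw 8.024068409082478 z [ 0.0253 -0.0065 -0.9997] q6 -0.17442044887267877 F [-0.0736  0.3334  0.8035] op 0.703
```

View pics/wrist_b.png

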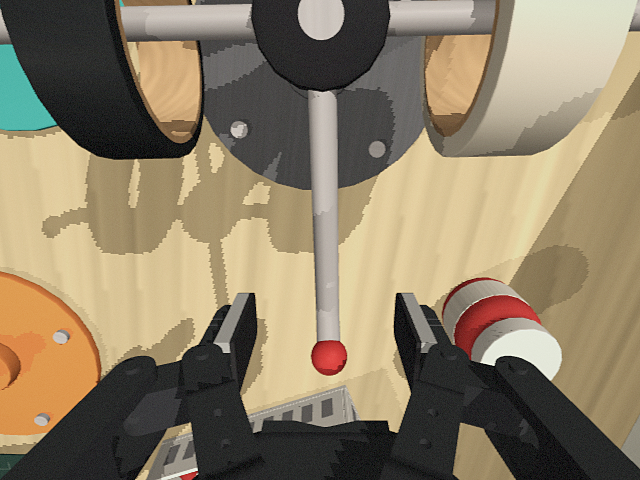

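Request:
drive_tool --deltas '[[[-0.0005,0.01,0],0.01],[[0,0.006,0],0.01],[[0,0,0],0],[[0,0,-0.006],0],[[0,0,0],0],[[0,0,0],0]]'

```text
time_s: 3.5
eef_pos: [0.6424, 0.1101, 0.1459]
eef_rot: [0.017, 0.647, 0.762, 0.01]
wrist_force: [0.3, 0.2, 0.3]
opening: 0.702
```

```bash
python3 look.py c
```

```text
t 3.5 pos [0.6424 0.1101 0.1459] jaw 9.296184334710318 z [ 0.0394 -0.0063 -0.9992] q6 -0.16879096280277656 F [0.2682 0.2318 0.3332] op 0.702
```

```bash
python3 -c "
from bench import get_obs
o=get_obs();print(o['q'],o['dq'],o['joint_efforts'],o['torque'])"
```

```text
[-0.00901111  0.40345423  1.50655921 -0.00635043  1.19209138 -0.16879096] [ 0.00022481  0.00545766  0.00860765 -0.00076528 -0.00175053 -0.00128971] [ 9.39887529e-02 -5.34530818e+01 -3.31026971e+01 -1.78949442e-02
 -1.68221835e-01  8.72634973e-05] [-0.01507856  0.00797467 -0.05591763]
```

Request:
drive_tool --deltas '[[[0,0,0],0],[[0,0,0],0],[[0,0,0],0]]'

```text
time_s: 3.8
eef_pos: [0.6422, 0.11, 0.1456]
eef_rot: [0.017, 0.647, 0.762, 0.01]
wrist_force: [0.5, -0.0, -1.0]
opening: 0.7
```

```bash
python3 look.py c; python3 -c "
from bench import get_obs
o=get_obs();print(o['q'],o['dq'],o['joint_efforts'],o['torque'])"
```

```text
t 3.8 pos [0.6422 0.11   0.1456] jaw 9.290320732570002 z [ 0.0386 -0.0063 -0.9992] q6 -0.1688406140484751 F [ 0.5219 -0.033  -1.0185] op 0.7
[-0.00918229  0.40391271  1.5067298  -0.00641905  1.19225825 -0.16884061] [-0.00226521  0.00246218  0.00113283  0.00117269  0.00025613  0.00044939] [ 4.18870908e-02 -5.37449384e+01 -3.33751273e+01 -2.42923689e-02
 -1.84336547e-01 -4.04637706e-05] [ 0.0255512   0.04249117 -0.0260268 ]
```

Request:
drive_tool --deltas '[[[-0.002,0,-0.004],0],[[-0.002,0,-0.005],0],[[-0.001,0,-0.004],0],[[0,0,-0.001],0],[[0,0,0],0]]'

```text
time_s: 4.3
eef_pos: [0.6361, 0.1098, 0.1296]
eef_rot: [0.016, 0.648, 0.762, 0.01]
wrist_force: [0.4, 0.5, -0.6]
opening: 0.699
```

```bash
python3 look.py c wrist
```

```text
t 4.3 pos [0.6361 0.1098 0.1296] jaw 9.26847232118188 z [ 0.0373 -0.0063 -0.9993] q6 -0.16866315904259657 F [ 0.3986  0.5047 -0.6471] op 0.699
```

View pics/wrist_c.png

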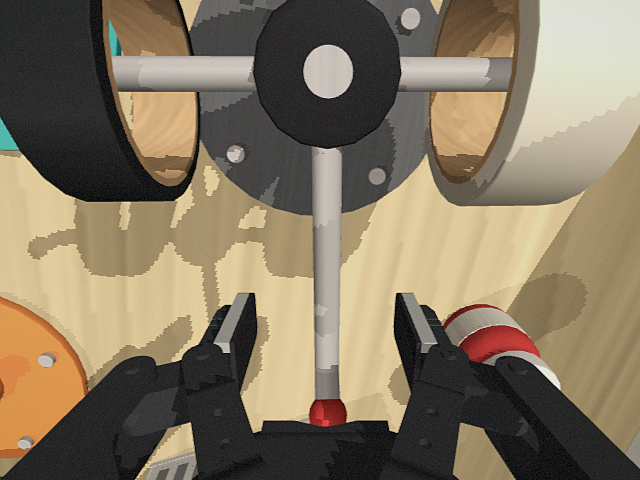

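Request:
drive_tool --deltas '[[[0,0,0],0],[[0,0,0],0],[[0,0,0],0]]' --gripper 0.2

```text
time_s: 4.65
eef_pos: [0.6366, 0.1098, 0.13]
eef_rot: [0.017, 0.648, 0.762, 0.01]
wrist_force: [0.1, 0.0, -1.0]
opening: 0.208
```

```bash
cat > arc.py <<'E'
import sys,numpy as np
from bench import get_obs
from scipy.spatial.transform import Rotation as R
o=get_obs();q=o["eef_rot"];m=R.from_quat(q[[1,2,3,0]]).as_matrix()
p=o["eef_pos"]-m[:,2]*0.019
c=np.array([.6217,.202]);d=p[:2]-c
print("t",o["time_s"],"pos",o["eef_pos"],"r",np.hypot(*d),"ang",np.degrees(np.arctan2(d[1],d[0])),"jaw",np.degrees(np.arctan2(m[1,1],m[0,1])),"tool z",m[:,2],"F",o["wrist_force"],"op",o["opening"],"q",o["q"])
a=np.arctan2(d[1],d[0]);st=np.radians(float(sys.argv[1]));n=int(sys.argv[2])
pts=[c+.092*np.array([np.cos(a-k*st),np.sin(a-k*st)]) for k in range(n+1)]
pts[0]=p[:2]
print(np.round(np.diff(pts,axis=0),4).tolist(),"dz",0.130-o["eef_pos"][2])
E
python3 arc.py 5 10
```

```text
t 4.65 pos [0.63655854 0.1097826  0.13004485] r 0.09317560259304242 ang -81.27447365263136 jaw 9.267164784997734 tool z [ 0.03808893 -0.00632475 -0.99925434] F [ 0.14212512  0.03098539 -1.03549004] op 0.20785945442521758 q [-0.00961816  0.41069933  1.53163059 -0.0064957   1.16111251 -0.16866058]
[[-0.0082, 0.0003], [-0.008, -0.0002], [-0.008, 0.0005], [-0.0079, 0.0012], [-0.0078, 0.0019], [-0.0076, 0.0026], [-0.0073, 0.0032], [-0.007, 0.0039], [-0.0067, 0.0045], [-0.0063, 0.005]] dz -4.484809559912595e-05
```

Request:
drive_tool --deltas '[[[-0.004,0,0],-0.04],[[-0.008,0,0],-0.087],[[-0.008,0.0005,0],-0.087],[[-0.008,0.001,0],-0.087],[[-0.008,0.002,0],-0.087],[[-0.0075,0.0025,0],-0.087],[[-0.004,0.0015,0],-0.04],[[0,0,0],0]]'

```text
time_s: 5.45
eef_pos: [0.59, 0.1165, 0.1321]
eef_rot: [0.021, 0.826, 0.563, 0.007]
wrist_force: [-0.2, -0.9, -0.2]
opening: 0.202
```

```bash
python3 arc.py 5 10;python3 look.py d scene wrist
```

```text
t 5.45 pos [0.59004109 0.11648214 0.13210658] r 0.09093560229944293 ang -110.82732911818438 jaw -21.477778969293073 tool z [ 0.03544709 -0.02759689 -0.99899045] F [-0.16335099 -0.91990309 -0.19553711] op 0.20216946412962472 q [ 0.01291182  0.32317317  1.64563703 -0.03090847  1.13785558  0.40052182]
[[-0.0077, 0.0022], [-0.0071, 0.0038], [-0.0067, 0.0044], [-0.0063, 0.005], [-0.0058, 0.0055], [-0.0053, 0.006], [-0.0048, 0.0064], [-0.0042, 0.0068], [-0.0036, 0.0072], [-0.003, 0.0075]] dz -0.0021065812660769068
t 5.45 pos [0.59   0.1165 0.1321] jaw -21.477778969293073 z [ 0.0354 -0.0276 -0.999 ] q6 0.40052181787549623 F [-0.1634 -0.9199 -0.1955] op 0.202
```

View pics/wrist_d.png

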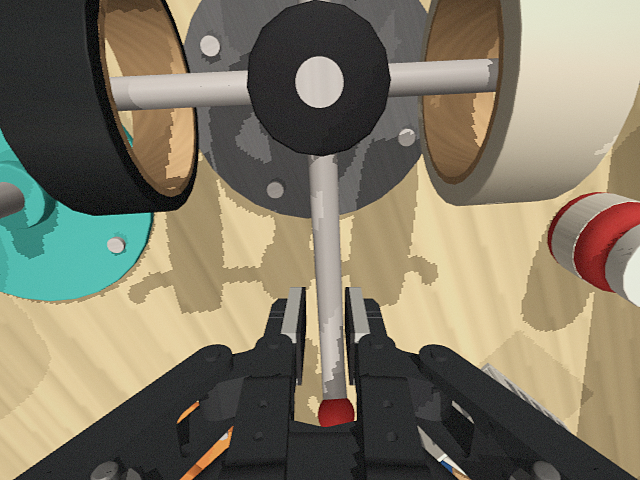

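Working: the arm follows inside the jaws (about px 325,320), and all rolls are still in place.

Request:
drive_tool --deltas '[[[-0.004,0.002,-0.001],-0.04],[[-0.007,0.004,-0.001],-0.087],[[-0.0067,0.0044,0],-0.087],[[-0.006,0.005,0],-0.087],[[-0.0058,0.0055,0],-0.087],[[-0.0053,0.006,0],-0.087],[[-0.002,0.003,0],-0.04],[[0,0,0],0]]'

```text
time_s: 6.35
eef_pos: [0.5569, 0.1444, 0.1316]
eef_rot: [0.025, 0.944, 0.328, 0.003]
wrist_force: [-0.5, -0.2, 0.6]
opening: 0.199
```

```bash
python3 arc.py 5 10
```

```text
t 6.35 pos [0.55690764 0.14441433 0.13158192] r 0.08641915069720725 ang -138.9816905203918 jaw -51.70394863553511 tool z [ 0.02162536 -0.04572444 -0.99871999] F [-0.46258031 -0.18976071  0.63456093] op 0.19905581511607165 q [ 0.07417317  0.284058    1.69780671 -0.05192233  1.1420393   0.9980301 ]
[[-0.0092, 0.0026], [-0.0044, 0.0067], [-0.0038, 0.0071], [-0.0032, 0.0074], [-0.0025, 0.0076], [-0.0019, 0.0078], [-0.0012, 0.0079], [-0.0005, 0.008], [0.0002, 0.008], [0.0009, 0.008]] dz -0.0015819198134073842
```

Request:
drive_tool --deltas '[[[-0.006,0.0025,-0.001],-0.02],[[-0.006,0.006,0],-0.08],[[-0.004,0.007,0],-0.085],[[-0.0035,0.0074,0],-0.087],[[-0.003,0.0076,0],-0.087],[[-0.0025,0.0078,0],-0.087],[[-0.001,0.005,0],-0.05],[[0,0.001,0],0],[[0,0,0],0]]'

```text
time_s: 7.25
eef_pos: [0.5308, 0.1885, 0.1309]
eef_rot: [0.026, 0.997, 0.079, -0.003]
wrist_force: [0.2, -1.5, -1.2]
opening: 0.198
```

```bash
python3 arc.py 5 10;python3 look.py e scene wrist
```

```text
t 7.25 pos [0.53083464 0.18846474 0.13087627] r 0.09170446146303651 ang -172.14053865470996 jaw -80.97767916521515 tool z [-0.00117509 -0.0523816  -0.99862645] F [ 0.21131737 -1.45891704 -1.21739881] op 0.1982860373385864 q [ 0.16021062  0.27872847  1.70630314 -0.05606698  1.166659    1.59609173]
[[-0.001, 0.008], [-0.0001, 0.008], [0.0006, 0.008], [0.0013, 0.0079], [0.002, 0.0078], [0.0027, 0.0076], [0.0033, 0.0073], [0.004, 0.007], [0.0046, 0.0066], [0.0051, 0.0062]] dz -0.0008762685163096473
t 7.25 pos [0.5308 0.1885 0.1309] jaw -80.97767916521515 z [-0.0012 -0.0524 -0.9986] q6 1.5960917347019314 F [ 0.2113 -1.4589 -1.2174] op 0.198
```

View pics/wrist_e.png

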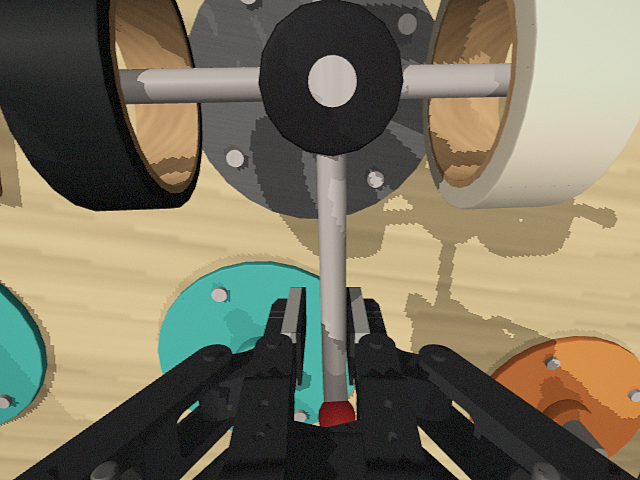

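Request:
drive_tool --deltas '[[[0,0.003,0],-0.03],[[-0.0005,0.005,0],-0.05],[[0,0.003,0],-0.04],[[0,0.001,0],-0.02],[[0,0,0],0],[[0,0,0],0]]' --gripper 0.0

```text
time_s: 7.95
eef_pos: [0.53, 0.199, 0.131]
eef_rot: [0.026, 1.0, 0.008, -0.005]
wrist_force: [-0.4, 1.2, 1.5]
opening: 0.093
```

```bash
python3 arc.py 5 1;python3 look.py f scene wrist
```

```text
t 7.95 pos [0.53000129 0.19899106 0.13103001] r 0.09152505654461549 ang -178.73237236074812 jaw -89.11062948213069 tool z [-0.01031864 -0.05179916 -0.99860421] F [-0.41990782  1.20314809  1.50665035] op 0.0931758882822102 q [ 0.17778549  0.29024758  1.69120722 -0.05319181  1.17997791  1.75410191]
[[-0.0003, 0.008]] dz -0.0010300145422882934
t 7.95 pos [0.53  0.199 0.131] jaw -89.11062948213069 z [-0.0103 -0.0518 -0.9986] q6 1.7541019144736758 F [-0.4199  1.2031  1.5067] op 0.093
```

View pics/wrist_f.png

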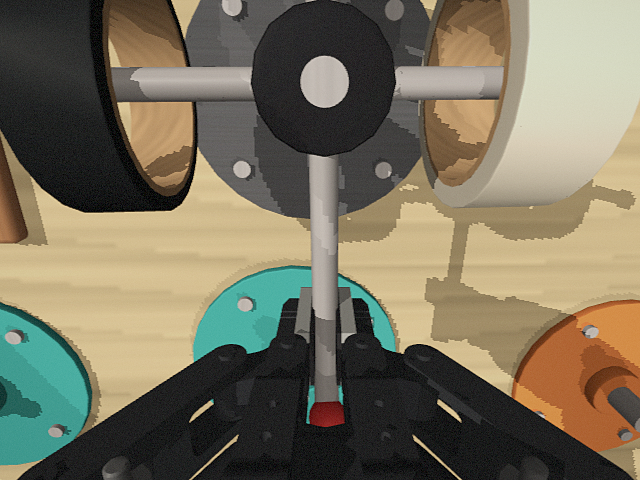

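Request:
drive_tool --deltas '[[[0,0.001,0],-0.008],[[0,0.001,0],-0.008],[[0,0,0],0],[[0,0,0],0]]'

```text
time_s: 8.45
eef_pos: [0.5299, 0.2007, 0.131]
eef_rot: [0.026, 1.0, -0.001, -0.006]
wrist_force: [-0.6, 0.8, 1.5]
opening: 0.098
```

```bash
python3 arc.py 5 1;python3 look.py g scene wrist; python3 -c "
from h import *
crop(np.load('sceneg.npy',allow_pickle=True).item(),300,200,460,330,5,'pics/sg.png')"
```

```text
t 8.45 pos [0.52994932 0.2007148  0.13101924] r 0.09153448233986489 ang -179.81455883937656 jaw -90.09758492366646 tool z [-0.01140403 -0.05204944 -0.99857939] F [-0.60244331  0.76523994  1.5039551 ] op 0.09792695190482523 q [ 0.18084179  0.29220901  1.68872461 -0.05314384  1.18176102  1.77431633]
[[-0.0001, 0.008]] dz -0.0010192427902520063
t 8.45 pos [0.5299 0.2007 0.131 ] jaw -90.09758492366646 z [-0.0114 -0.052  -0.9986] q6 1.7743163280427519 F [-0.6024  0.7652  1.504 ] op 0.098
```

View pics/sg.png

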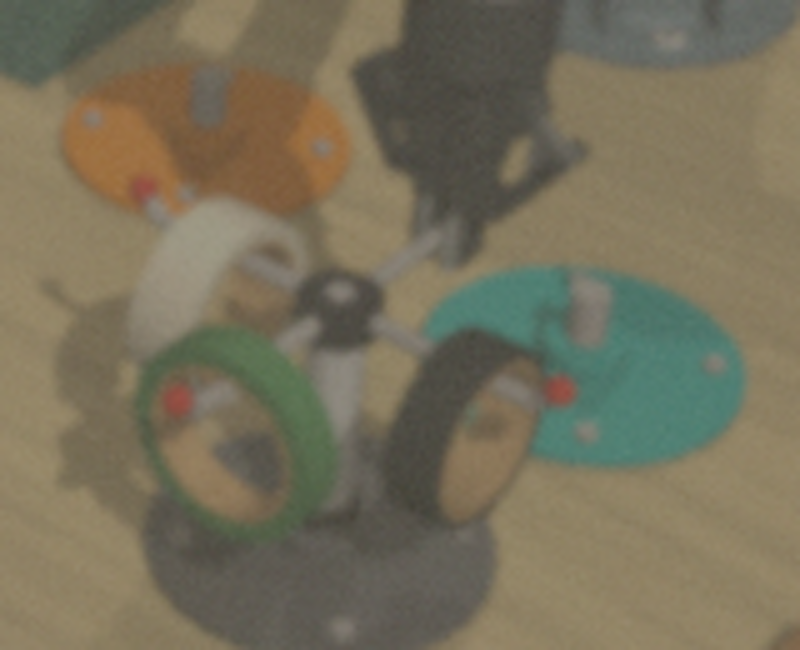

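View pics/wrist_g.png

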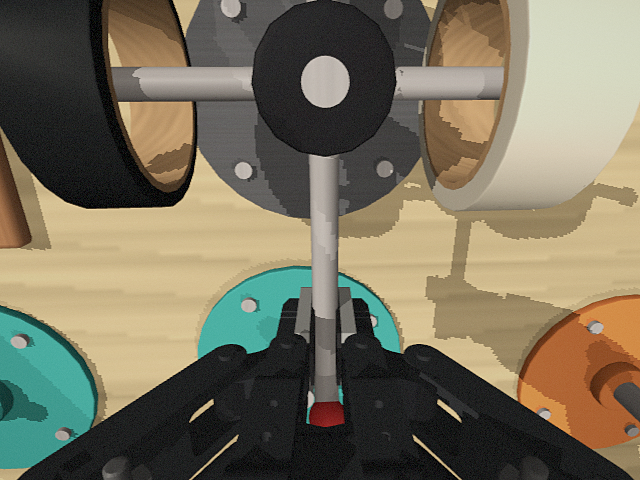

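Request:
drive_tool --deltas '[[[0,0,0],0],[[0,0,0],0],[[0,0,0],0],[[0,0,0.01],0],[[0,0.0,0.02],0],[[-0.005,0,0.03],0],[[-0.01,0,0.03],0],[[-0.01,0,0.02],0],[[0,0,0.01],0],[[0,0,0],0]]' --gripper 0.5

```text
time_s: 9.55
eef_pos: [0.5042, 0.1995, 0.2586]
eef_rot: [0.026, 1.0, -0.002, -0.005]
wrist_force: [-0.2, -0.0, -0.2]
opening: 0.501
```

```bash
python3 look.py h scene wrist side
```

```text
t 9.55 pos [0.5042 0.1995 0.2586] jaw -90.16984550070187 z [-0.0098 -0.0529 -0.9986] q6 1.770044337534997 F [-0.1774 -0.0182 -0.2453] op 0.501
```

View pics/wrist_h.png

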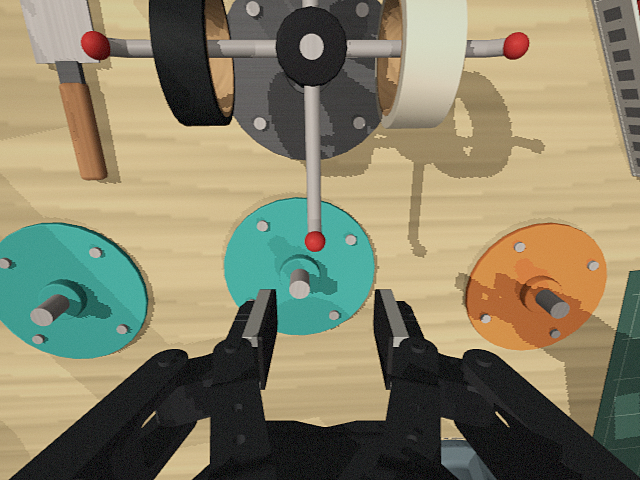

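View pics/side_h.png

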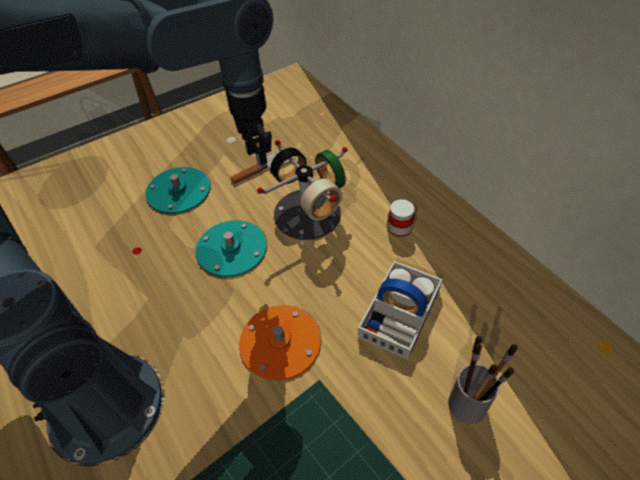

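```bash
cat > balls.py <<'E'
from h import *
import sys
np.set_printoptions(precision=4,suppress=True)
def reds(c,world,rad=14):
    u,v=proj(c,world)[0]; x0,y0=int(max(u-rad,0)),int(max(v-rad,0))
    f=c["frame"][y0:int(v+rad)+1,x0:int(u+rad)+1].astype(int)
    m=(f[...,0]>1.7*f[...,1])&(f[...,0]>1.7*f[...,2])&(f[...,0]>60)
    ys,xs=np.nonzero(m); return (x0+xs.mean(),y0+ys.mean(),len(xs)) if len(xs) else None
C=np.array([.6217,.202])
def run(tag,cams):
    for n in cams:
        c=np.load(f"{n}{tag}.npy",allow_pickle=True).item();P={}
        for k,a in dict(free=180,left=90,right=-90,back=0).items():
            w=np.r_[C+.123*np.array([np.cos(np.radians(a)),np.sin(np.radians(a))]),.162]
            r=reds(c,w,30 if n=="wrist" else 14)
            if r: P[k]=onz(c,r[0],r[1],.162)[:2];print(n,k,np.round(r,1),P[k])
        for a,b in (("free","back"),("right","left")):
            if a in P and b in P:
                d=P[a]-P[b];print(a,b,np.degrees(np.arctan2(d[1],d[0])),np.hypot(*d),(P[a]+P[b])/2)
run(sys.argv[1],sys.argv[2:])
E
python3 balls.py h wrist scene side
python3 - <<'E'
from h import *
c=np.load("wristh.npy",allow_pickle=True).item()
for z in [onz(c,260.5,124,.01),onz(c,359,123,.01)]:print(z)
E
```

```text
wrist free [314.5 240.9 330. ] [0.4989 0.2014]
wrist left [ 95.3  44.8 642. ] [0.6214 0.3245]
wrist right [515.4  45.3 556. ] [0.6222 0.0789]
wrist back [314.5 240.9 330. ] [0.4989 0.2014]
free back 0.0 0.0 [0.4989 0.2014]
right left -89.81538729731882 0.24565170119225582 [0.6218 0.2017]
scene free [397.3 235.7   3. ] [0.4963 0.2025]
scene left [411.7 278.    7. ] [0.6214 0.3269]
scene right [328.7 237.    7. ] [0.6193 0.0792]
scene back [335.2 279.5  13. ] [0.7434 0.2028]
free back -179.93332552275595 0.2470658481286194 [0.6198 0.2026]
right left -90.48368666608069 0.24776220620600445 [0.6203 0.2031]
side free [257.6 187.7  34. ] [0.498  0.2106]
side left [277. 142.  21.] [0.6211 0.3264]
side right [332.8 198.1  40. ] [0.6222 0.079 ]
side back [344.2 149.   21. ] [0.7443 0.2029]
free back 178.21383980195188 0.24643672013767096 [0.6211 0.2068]
right left -89.73847199672039 0.2474308753463682 [0.6217 0.2027]
[0.56968813 0.25165986 0.01      ]
[0.57009757 0.15039329 0.01      ]
```

Request:
drive_tool --deltas '[[[0.003,-0.01,0.005],0.08],[[0.007,-0.022,0.005],0.14],[[0.009,-0.028,0],0.145],[[0.009,-0.028,0],0.145],[[0.009,-0.028,0],0.145],[[0.009,-0.028,0],0.145],[[0.009,-0.028,0],0.145],[[0.009,-0.028,0],0.145],[[0.009,-0.028,0],0.145],[[0.009,-0.028,0],0.145]]'

```text
time_s: 10.7
eef_pos: [0.5807, -0.0637, 0.2467]
eef_rot: [0.024, 0.756, 0.654, -0.001]
wrist_force: [0.4, 0.2, -0.2]
opening: 0.502
```

```bash
python3 look.py i
```

```text
t 10.7 pos [ 0.5807 -0.0637  0.2467] jaw -8.312855066620495 z [ 0.0299 -0.037  -0.9989] q6 -0.1461627265076851 F [ 0.4498  0.192  -0.1757] op 0.502
```

Request:
drive_tool --deltas '[[[0.007,-0.018,0],0.12],[[0.007,-0.018,0],0.12],[[0.007,-0.018,0],0.12],[[0.006,-0.014,0],0.1],[[0.005,-0.01,0],0.08],[[0.002,-0.006,0],0.04],[[0,0,0],0],[[0,0,0],0]]'

```text
time_s: 11.5
eef_pos: [0.6111, -0.1562, 0.2287]
eef_rot: [0.011, 0.53, 0.848, 0.002]
wrist_force: [-0.4, -0.3, 0.1]
opening: 0.499
```

```bash
python3 look.py j wrist
```

```text
t 11.5 pos [ 0.6111 -0.1562  0.2287] jaw 25.986560161987583 z [ 0.021  -0.0083 -0.9997] q6 -0.8925359896614871 F [-0.369  -0.3393  0.1025] op 0.499
```

View pics/wrist_j.png

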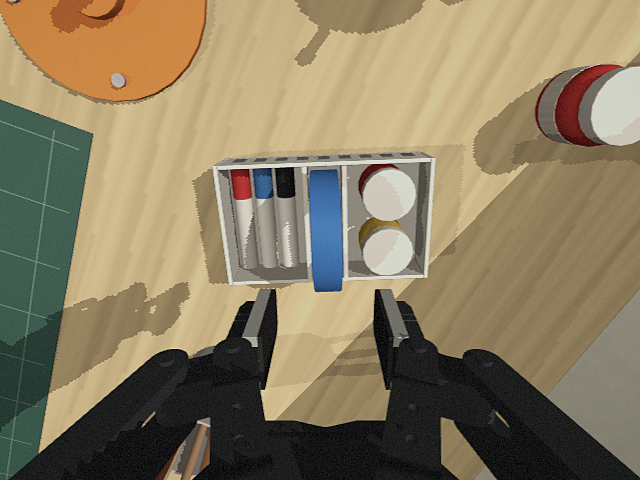

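Run:
```python
from h import *
np.set_printoptions(precision=4,suppress=True)
c=np.load("wristj.npy",allow_pickle=True).item()
K=[onz(c,*p,.045)[:2] for p in [(214.5,166),(434,157),(428,277),(231,285)]]
print(K);C=np.mean(K,0);print("C",C)
for a,b in ((0,1),(3,2)):
    d=K[b]-K[a];print(np.degrees(np.arctan2(d[1],d[0])),np.hypot(*d))
for a,b in ((0,3),(1,2)):
    d=K[b]-K[a];print(np.degrees(np.arctan2(d[1],d[0])),np.hypot(*d))
im=c["frame"];b=(im[...,2].astype(int)>1.6*im[...,0])&(im[...,2]>70)
for v in range(170,292,10):
    xs=np.nonzero(b[v,295:360])[0]+295;print(v,xs.min(),xs.max(),end=" | ")
for y in (27.,28.):
  t=np.radians(y);u=np.array([np.cos(t),np.sin(t)])
  w=np.array([-u[1],u[0]])
  print(proj(c,[np.r_[C+s*.012*u+.055*np.sin(a)*w,.059+.055*np.cos(a)] for a in np.radians([-60,0,60]) for s in (-1,1)]))
```

```text
[array([ 0.5124, -0.1703]), array([ 0.6847, -0.078 ]), array([ 0.7424, -0.1822]), array([ 0.5683, -0.2754])]
C [ 0.6269 -0.1765]
28.188633039961775 0.1954632141839038
28.15007116239432 0.19746904468939627
-62.00188223206956 0.11900383523895426
-61.037080634821564 0.11914695966745303
170 312 336 | 180 310 338 | 190 309 338 | 200 309 340 | 210 310 340 | 220 310 340 | 230 311 341 | 240 311 341 | 250 312 342 | 260 312 342 | 270 313 342 | 280 314 341 | 290 315 340 | [[315.2444 291.3346]
 [342.4302 290.7132]
 [313.1925 254.1385]
 [344.4998 253.4475]
 [312.0218 185.1019]
 [342.2741 184.4785]]
[[316.1946 291.5156]
 [343.3691 290.4745]
 [313.2028 254.3896]
 [344.4976 253.1962]
 [310.9839 185.3922]
 [341.2239 184.2492]]
```

Request:
drive_tool --deltas '[[[0.005,-0.007,-0.01],0.015],[[0.006,-0.008,-0.02],0.015],[[0.003,-0.004,-0.025],0.006],[[0.001,-0.001,-0.02],0],[[0,0,-0.012],0],[[0,0,-0.006],0],[[0,0,-0.002],0],[[0,0,0],0]]' --gripper 0.55

```text
time_s: 12.35
eef_pos: [0.6273, -0.1755, 0.1275]
eef_rot: [0.011, 0.512, 0.859, 0.002]
wrist_force: [0.7, 0.1, -0.5]
opening: 0.551
```

```bash
python3 look.py k wrist
```

```text
t 12.35 pos [ 0.6273 -0.1755  0.1275] jaw 28.351676217505304 z [ 0.0218 -0.0078 -0.9997] q6 -0.9517012834827403 F [ 0.6874  0.1031 -0.5456] op 0.551
```

View pics/wrist_k.png

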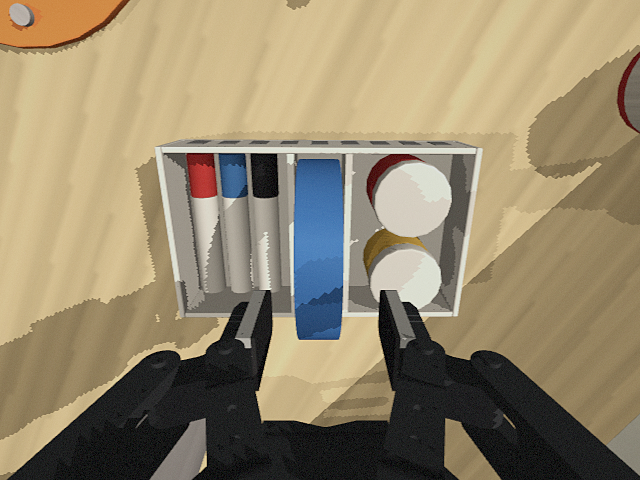

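Request:
drive_tool --deltas '[[[-0.0005,-0.001,-0.008],0],[[-0.0005,0,-0.01],0],[[0,0,-0.006],0],[[0,0,-0.003],0],[[0,0,0],0],[[0,0,0],0]]'

```text
time_s: 13.0
eef_pos: [0.6276, -0.1771, 0.1011]
eef_rot: [0.014, 0.512, 0.859, 0.002]
wrist_force: [0.1, -0.6, 0.7]
opening: 0.548
```

```bash
python3 look.py l
```

```text
t 13.0 pos [ 0.6276 -0.1771  0.1011] jaw 28.37123760830616 z [ 0.0261 -0.0098 -0.9996] q6 -0.9541765252626777 F [ 0.0542 -0.6371  0.6709] op 0.548
```

Request:
drive_tool --deltas '[[[-0.001,0,-0.001],0],[[0,0,0],0],[[0,0,0],0],[[0,0,0],0],[[0,0,0],0],[[0,0,0],0]]' --gripper 0.0

```text
time_s: 13.6
eef_pos: [0.6266, -0.1772, 0.1005]
eef_rot: [0.014, 0.512, 0.859, 0.002]
wrist_force: [-0.5, 0.2, -1.0]
opening: 0.263
```

Request:
drive_tool --deltas '[[[0,0,0.005],0],[[0,0,0.01],0],[[0,0,0.015],0],[[0,0,0.02],0],[[0,0,0.02],0],[[0,0,0.015],0],[[0,0,0.01],0],[[0,0,0.003],0],[[0,0,0],0]]'

```text
time_s: 14.5
eef_pos: [0.6267, -0.1771, 0.2087]
eef_rot: [0.016, 0.512, 0.859, 0.003]
wrist_force: [-0.5, 1.5, -2.0]
opening: 0.262
```

```bash
python3 look.py m wrist side
```

```text
t 14.5 pos [ 0.6267 -0.1771  0.2087] jaw 28.386980373617217 z [ 0.0294 -0.0115 -0.9995] q6 -0.954423496335323 F [-0.4718  1.5054 -1.9533] op 0.262
```

View pics/wrist_m.png

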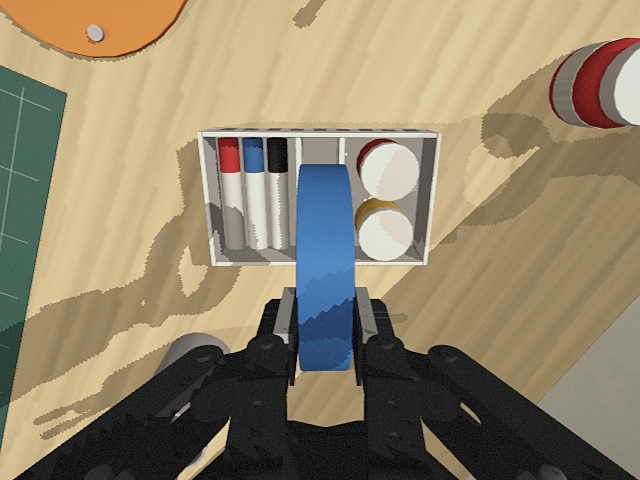

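View pics/side_m.png

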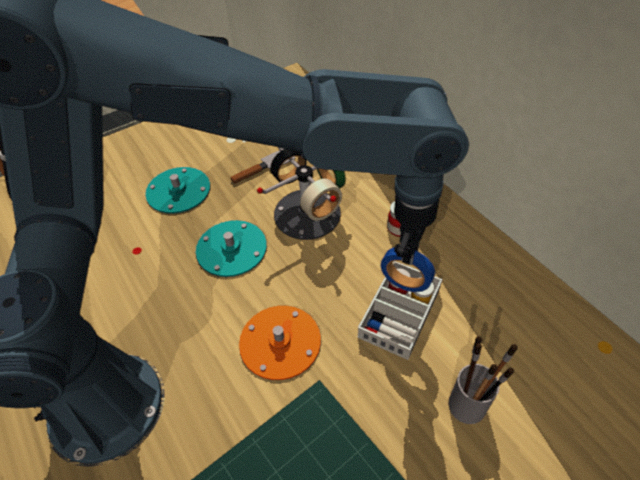

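Request:
drive_tool --deltas '[[[-0.006,0.01,0.001],-0.015],[[-0.012,0.018,0],-0.03],[[-0.015,0.027,0],-0.04],[[-0.015,0.027,0],-0.04],[[-0.015,0.027,0],-0.04],[[-0.015,0.027,0],-0.04],[[-0.015,0.027,0],-0.04],[[-0.014,0.025,0],-0.04],[[-0.01,0.018,0],-0.03],[[-0.005,0.01,0],-0.015]]'

```text
time_s: 15.6
eef_pos: [0.4883, 0.0518, 0.1975]
eef_rot: [0.005, 0.655, 0.756, -0.002]
wrist_force: [0.4, 0.3, -1.9]
opening: 0.264
```

```bash
python3 look.py n
```

```text
t 15.6 pos [0.4883 0.0518 0.1975] jaw 8.164099151384741 z [ 0.005  -0.0099 -0.9999] q6 -0.27011962966429637 F [ 0.4261  0.3165 -1.9075] op 0.264
```

Request:
drive_tool --deltas '[[[-0.008,0.008,0.001],-0.02],[[-0.012,0.018,0.002],-0.03],[[-0.012,0.025,0.001],-0.03],[[-0.006,0.025,0],-0.03],[[-0.002,0.025,0],-0.02],[[0,0.022,0],-0.01],[[0,0.012,0],0],[[0,0.006,0],0],[[0,0.002,0],0],[[0,0,0],0]]'

```text
time_s: 16.6
eef_pos: [0.4346, 0.2038, 0.1945]
eef_rot: [-0.0, 0.709, 0.706, -0.007]
wrist_force: [-0.0, -1.0, -1.1]
opening: 0.259
```

```bash
python3 look.py o wrist scene side;  python3 -c "
from h import *
crop(np.load('sceneo.npy',allow_pickle=True).item(),300,180,460,310,5,'pics/so.png')"
```

```text
t 16.6 pos [0.4346 0.2038 0.1945] jaw -0.24963461876016632 z [-0.0108 -0.0103 -0.9999] q6 0.2027756198231235 F [-0.0367 -1.03   -1.0978] op 0.259
```

View pics/wrist_o.png

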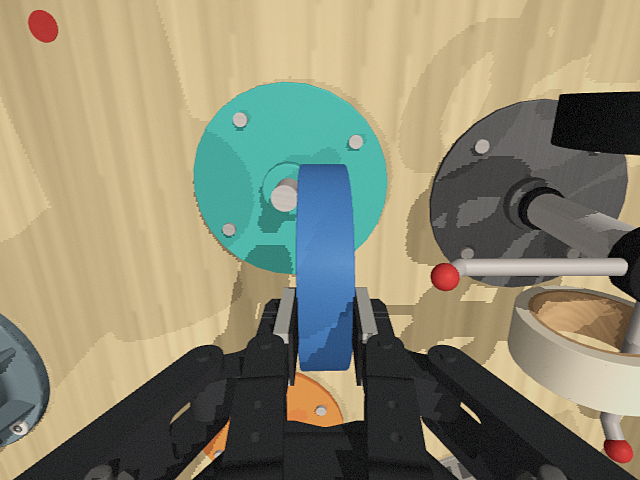

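View pics/so.png

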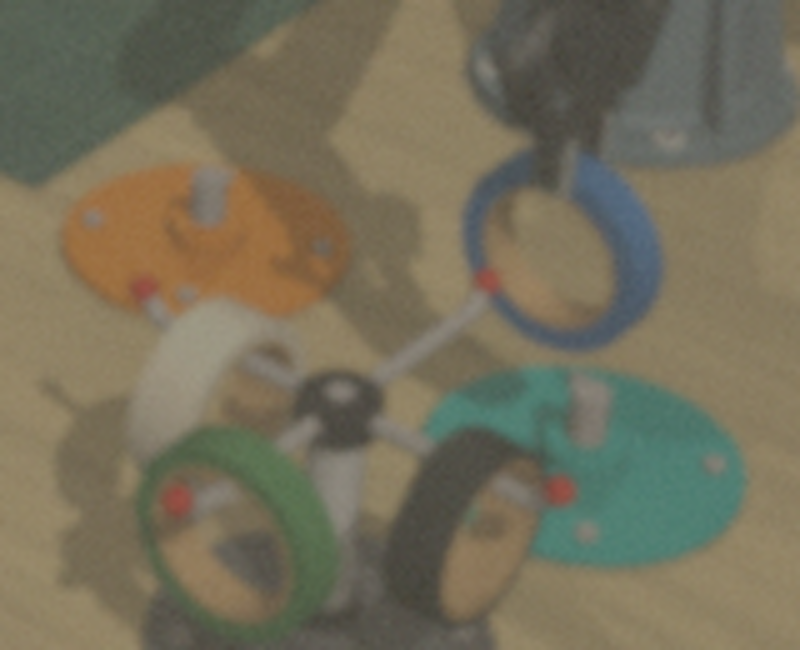

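Request:
drive_tool --deltas '[[[0.004,-0.001,0],0.002],[[0.008,-0.001,0],0],[[0.012,0,0],0],[[0.014,0,0],0],[[0.014,0,0],0],[[0.01,0,0],0],[[0.006,0,0],0],[[0.002,0,0],0],[[0,0,0],0]]'

```text
time_s: 17.65
eef_pos: [0.5133, 0.1984, 0.1945]
eef_rot: [0.001, 0.71, 0.704, -0.007]
wrist_force: [-0.3, 0.7, -2.0]
opening: 0.264
```

```bash
python3 look.py p wrist scene side;  python3 -c "
from h import *
crop(np.load('scenep.npy',allow_pickle=True).item(),300,180,460,310,5,'pics/sp.png')"
```

```text
t 17.65 pos [0.5133 0.1984 0.1945] jaw -0.4535658397577367 z [-0.0088 -0.0104 -0.9999] q6 0.16887239932626896 F [-0.3415  0.6792 -2.0471] op 0.264
```

View pics/wrist_p.png

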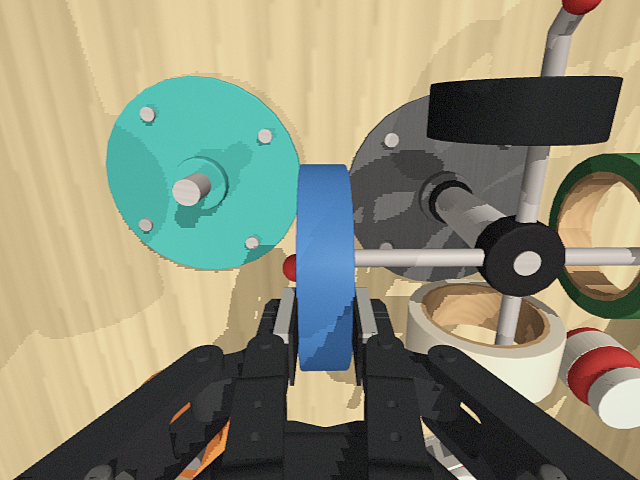

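View pics/sp.png

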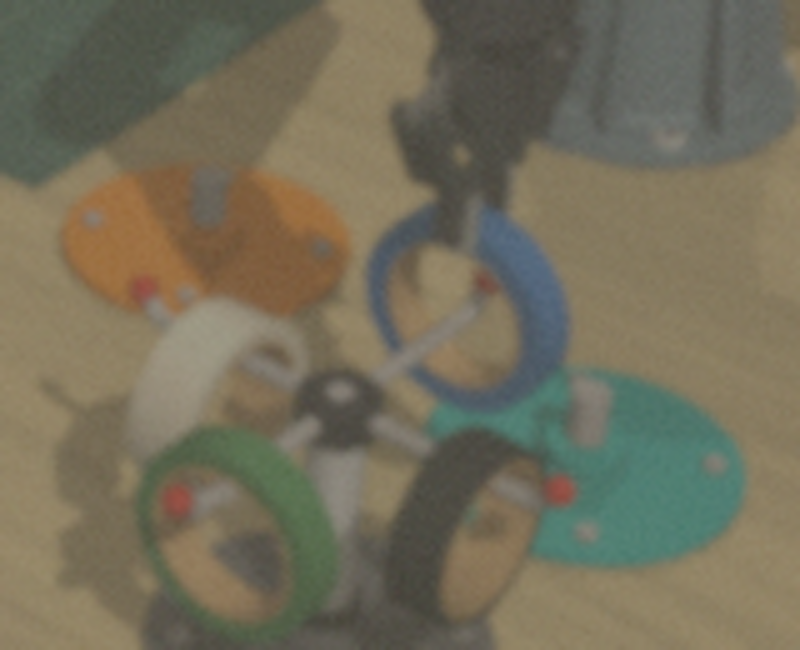

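Request:
drive_tool --deltas '[[[0.004,0.0015,0],0.004],[[0.008,0.001,0],0.003],[[0.009,0,0],0],[[0.006,0,0],0],[[0.003,0,0],0],[[0,0,0],0],[[0,0,-0.004],0],[[0,0,-0.007],0],[[0,0,-0.005],0],[[0,0,0],0]]'

```text
time_s: 18.8
eef_pos: [0.5443, 0.2015, 0.177]
eef_rot: [0.0, 0.707, 0.707, -0.007]
wrist_force: [-0.3, 0.2, -1.7]
opening: 0.259
```

```bash
python3 look.py q
```

```text
t 18.8 pos [0.5443 0.2015 0.177 ] jaw 0.04990840177555767 z [-0.0094 -0.0105 -0.9999] q6 0.15720037652825902 F [-0.3152  0.1781 -1.7304] op 0.259
```

Request:
drive_tool --deltas '[[[0.002,0,-0.003],0],[[0.002,0,-0.005],0],[[0,0,-0.004],0],[[0,0,-0.002],0],[[0,0,-0.001],0],[[0,0,0],0]]'

```text
time_s: 19.4
eef_pos: [0.5484, 0.2015, 0.1603]
eef_rot: [0.0, 0.707, 0.707, -0.007]
wrist_force: [-0.3, 0.1, -2.0]
opening: 0.263
```

```bash
python3 look.py r side scene;python3 -c "
from h import *
crop(np.load('scener.npy',allow_pickle=True).item(),300,180,460,310,5,'pics/sr.png')
crop(np.load('sider.npy',allow_pickle=True).item(),220,120,380,250,5,'pics/dr.png')"
```

```text
t 19.4 pos [0.5484 0.2015 0.1603] jaw 0.057228193601212556 z [-0.01   -0.0107 -0.9999] q6 0.15632374901098808 F [-0.3305  0.1192 -2.0367] op 0.263
```

View pics/sr.png

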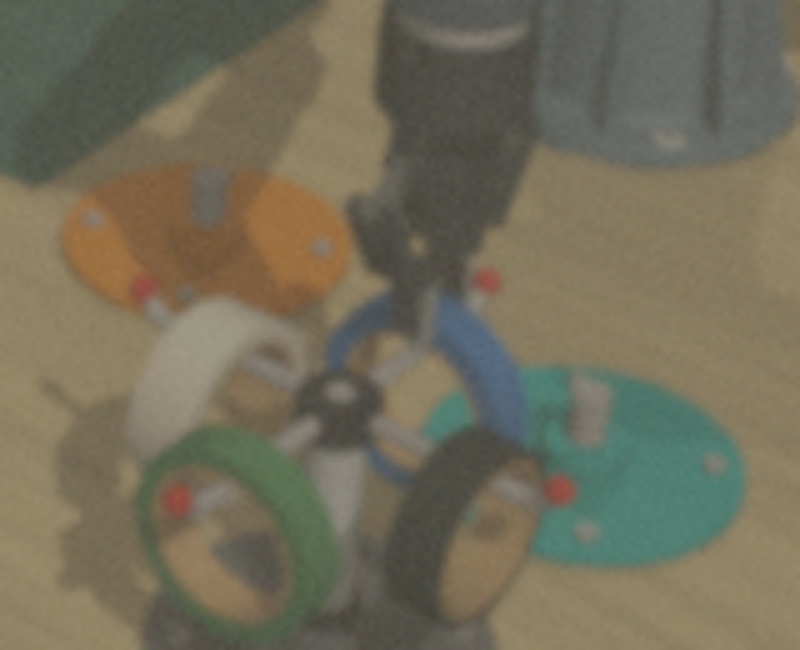

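View pics/dr.png

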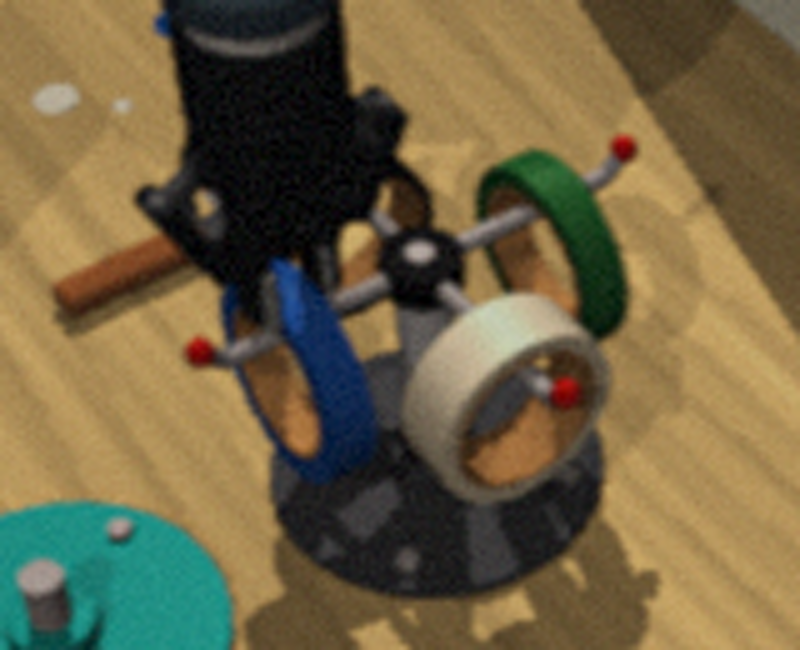

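Request:
drive_tool --deltas '[[[0,0,-0.001],0],[[0,0,-0.0005],0],[[0,0,0],0]]'

```text
time_s: 19.8
eef_pos: [0.5488, 0.2017, 0.1596]
eef_rot: [0.001, 0.707, 0.707, -0.007]
wrist_force: [-0.2, 0.1, -1.6]
opening: 0.264
```

Request:
drive_tool --deltas '[[[0,0,-0.0005],0],[[0,0,0],0],[[0,0,0],0]]'

```text
time_s: 20.1
eef_pos: [0.5489, 0.2017, 0.1592]
eef_rot: [0.001, 0.707, 0.707, -0.007]
wrist_force: [0.1, -0.5, -1.3]
opening: 0.262
```

Request:
drive_tool --deltas '[[[0,0,-0.001],0],[[0,0,-0.0005],0],[[0,0,0],0],[[0,0,0],0]]'

```text
time_s: 20.5
eef_pos: [0.5491, 0.2017, 0.1586]
eef_rot: [0.001, 0.707, 0.708, -0.006]
wrist_force: [-0.4, -0.5, -0.8]
opening: 0.266
```

Request:
drive_tool --deltas '[[[0,0,-0.001],0],[[0,0,0],0],[[0,0,0],0]]'

```text
time_s: 20.8
eef_pos: [0.5493, 0.2017, 0.1585]
eef_rot: [0.001, 0.707, 0.708, -0.006]
wrist_force: [-0.6, -0.8, 0.5]
opening: 0.259
```

Request:
drive_tool --deltas '[[[0,0,0],0],[[0,0,0],0],[[0,0,0],0],[[0,0,0],0],[[0,0,0],0]]' --gripper 0.48

```text
time_s: 21.3
eef_pos: [0.5498, 0.2018, 0.1582]
eef_rot: [0.001, 0.707, 0.708, -0.006]
wrist_force: [-0.4, -0.2, -0.3]
opening: 0.481
```

```bash
python3 look.py s side wrist;python3 -c "
from h import *
crop(np.load('sides.npy',allow_pickle=True).item(),220,120,380,250,5,'pics/ds.png')"
```

```text
t 21.3 pos [0.5498 0.2018 0.1582] jaw 0.0650646751625001 z [-0.0059 -0.0101 -0.9999] q6 0.15643837416764492 F [-0.4352 -0.2211 -0.3134] op 0.481
```

View pics/wrist_s.png

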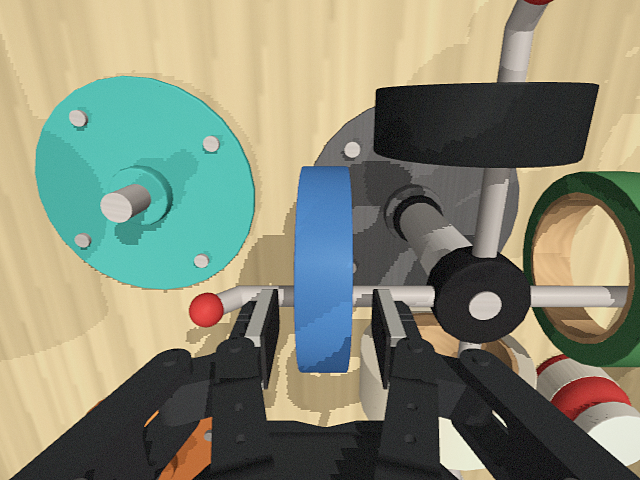

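View pics/ds.png

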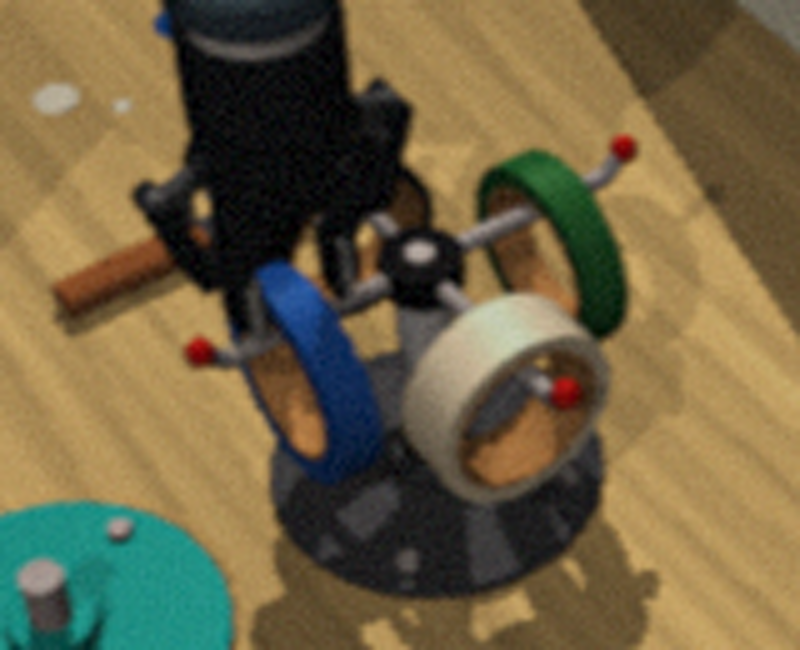

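Released: the roll hangs centred between open jaws (px 325,270), with clearance on both sides. Rising straight up, then backing off.

Request:
drive_tool --deltas '[[[0,0,0.004],0],[[0,0,0.008],0],[[0,0,0.015],0],[[0,0,0.025],0],[[0,0,0.03],0],[[-0.01,0,0.03],0],[[-0.02,0,0.025],0],[[-0.025,0,0.015],0],[[-0.015,0,0.005],0],[[0,0,0],0]]'

```text
time_s: 22.4
eef_pos: [0.4779, 0.2016, 0.3326]
eef_rot: [0.004, 0.707, 0.707, -0.002]
wrist_force: [-0.1, -0.4, 0.1]
opening: 0.479
```

```bash
python3 look.py t side wrist scene; python3 balls.py t wrist scene side; python3 -c "
from h import *
crop(np.load('scenet.npy',allow_pickle=True).item(),300,180,460,310,5,'pics/st.png')"
```

```text
t 22.4 pos [0.4779 0.2016 0.3326] jaw 0.035269859152004125 z [ 0.0039 -0.0082 -1.    ] q6 0.1753060049941489 F [-0.1428 -0.4485  0.1217] op 0.479
wrist free [345.6 204.7 212. ] [0.4986 0.2015]
wrist left [506.   51.3 323. ] [0.6209 0.3247]
wrist right [466.2 323.  167. ] [0.6219 0.0788]
wrist back [621.6 203.7 257. ] [0.7445 0.2023]
free back -179.8071770401637 0.2459246943016252 [0.6216 0.2019]
right left -89.76977206116328 0.24586441482077645 [0.6214 0.2018]
scene free [397.5 235.5   4. ] [0.4954 0.2023]
scene left [411.9 277.9   8. ] [0.6207 0.327 ]
scene right [328.5 237.    8. ] [0.6196 0.0788]
scene back [335.1 279.6  11. ] [0.7437 0.2029]
free back -179.87440611500185 0.24837715945572228 [0.6195 0.2026]
right left -90.2495299161652 0.24816139949826083 [0.6202 0.2029]
side free [258.1 187.6  35. ] [0.4991 0.2102]
side left [277.1 142.   21. ] [0.6213 0.3263]
side right [332.7 198.1  39. ] [0.6221 0.0792]
side back [344.2 149.   21. ] [0.7443 0.2029]
free back 178.2940931420636 0.24529340712485315 [0.6217 0.2066]
right left -89.81005901832697 0.2471160252801815 [0.6217 0.2027]
```

View pics/wrist_t.png

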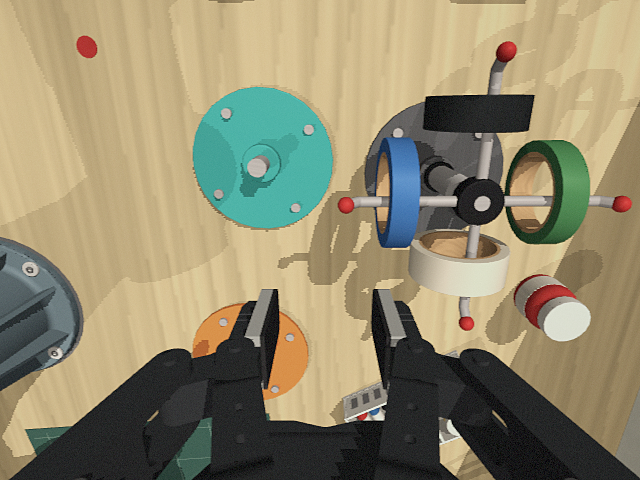

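View pics/st.png

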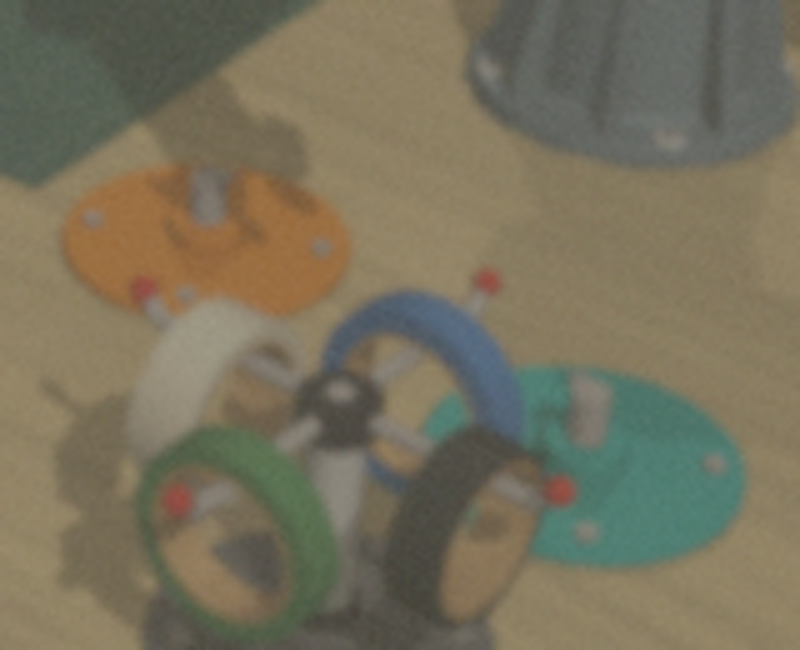

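View pics/side_t.png

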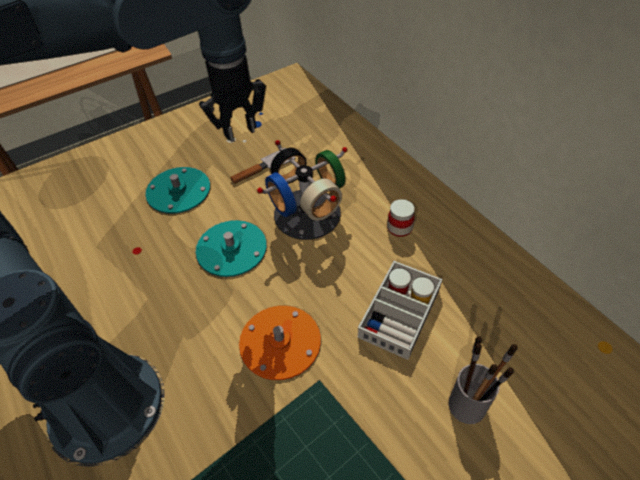

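All four rolls are hanging, and the arm with the blue roll points to the front (within about 0.3°). The side camera's free-tip value is off because the brown scraper handle falls in its detection window.

```bash
python3 -c "
from bench import hand_in,get_obs
print(get_obs()['time_s']);print(hand_in())"
```

```text
22.55
the job is handed in; nothing more can be done
None
```

The job is done and handed in at 22.6 s of the 69 s allowed. I turned the rack about 99° clockwise until the empty arm pointed to the front. Then I lifted the blue roll out of the caddy, hung it on that arm about 73 mm from the axis, let go and backed the gripper clear.

**Last checks:**
- **Arm direction:** the wrist camera puts the arm within about 0.2° of straight to the front, and the scene camera within about 0.3°.
- **Side camera:** its reading of the free tip disagreed by about 1.7°. I think this is because the scraper's brown handle fell in the detection window, though I did not confirm that. Its reading of the left and right tips agreed with the other cameras, to about 0.2°.
- **Rolls and bystanders:** all four rolls are on their arms. In the pictures the jar, brush pot and scraper look to be where they started; I did not measure them.
- **Forces:** the wrist force readings stayed under about 3 N at every check, and the robot was touching nothing at hand-in.

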